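# Rack the finished board on the rails of its colour

## Robot

A 7-joint arm with a two-finger parallel gripper is mounted at the origin on the work surface. World frame = base frame: x ahead of the robot, y to its left, z up, the work surface at z = 0. Lengths are in m, angles in rad, forces in N, time in s.
With the tool pointing down it reaches from about 0.4 to 0.85 m from the base axis. Payload 4.5 kg.
Tool frame: the origin (TCP) lies at the very end of the fingers, on their centre line; the grasp point (between the pads) lies 19 mm behind it (r.grip_depth is the z of the grasp point in the tool frame, in m); z points along the fingers, y is the line along which they close (so a half turn about z gives the same grasp; the last joint's range is limited). The gripper opens to 88 mm and grips with 3 to 60 N. Pads are 18 mm wide; open, the fingers measure 123 mm over their backs; the gripper's body (75 mm by 187 mm) begins 45 mm behind the grasp point.
Start: joints at [1.348, 0.689, -0.195, 1.565, 0.157, 0.902, -0.215], TCP at [0.159, -0.605, 0.239] pointing down, gripper open.
Joint ranges: [-3.01, 3.01], [-0.46, 2.08], [-1.47, 1.51], [0.13, 2.56], [-1, 4.14], [0.04, 2.09], [-2.66, 2.66]. Speed limits (rad/s): [2.57, 2.57, 3.14, 3.14, 3.14, 3.14, 3.14].

## Interface

Orientations are given as a unit quaternion [x, y, z, w].
In Python, from plant import r, vision, probe_bus gives the robot as it stands (r), with the cameras (vision) and the readings (probe_bus).
- The arm moves only by the tool inch_along, called after ">>>" as name(argument=value, ...), one argument or row to a line, values as JSON. Schema: {"type":"object","properties":{"steps":{"type":"array","items":{"type":"object","properties":{"aperture":{"type":"number"},"dx":{"type":"number"},"dy":{"type":"number"},"dz":{"type":"number"},"wx":{"type":"number"},"wy":{"type":"number"},"wz":{"type":"number"}},"additionalProperties":false,"required":["aperture"]},"minItems":1,"maxItems":10},"clamp_n":{"type":"number"},"only":{"type":"string"},"quiet":{"type":"boolean"},"lines":{"type":"string"}},"required":["steps"],"additionalProperties":false}. steps is a list of rows, 1 to 10 of them, each an object with the fields aperture (the opening from 0.0 (shut) to 1.0 (fully open)), dx, dy, dz (the shift in units of 50 mm), wx, wy, wz (a rotation vector in units of 0.2 rad); a field left out counts as zero (the opening has to be given); each row is the pose to reach, as a shift and turn from the pose commanded when the call began, along the tool's axes at that moment; what a row does not reach only later rows make up. A row lasts 1/10 s, in which the tool goes at most 0.05 m and 0.15 rad, less where a joint would pass 70% of its speed; a pose out of reach is approached as far as the arm can. The fingers move at their own pace and stop on an object; clamp_n is the grip in N (left out, the last holds). Time passes only in rows, so rows that do not move let the fingers close. The tool returns the time, the measured TCP pose, the force, the opening and the grip force at its end. only (a regular expression) keeps the lines of the reply that match it, lines (a string "A,B") keeps lines A to B, and quiet returns only ok. Input that does not fit is refused with a message, and nothing moves.
- probe_bus.get_state(): the state, without advancing time (a new reading comes with each control period).
- vision.snapshot(name): name is "scene" or "top" or "wrist"; returns the picture (400x640x3 uint8, red, green, blue); there is no depth.
- vision.camera_params(name): a dict with "fx", "fy", "cx", "cy" (pixels), "k1" (the pictures are not rectified: a ray, as slopes to the right and down, at radius r is drawn at 1 + k1 r^2 times it, then the intrinsics apply), "rvec" (rotation vector, rad) and "tvec" (3), from world to camera coordinates, as OpenCV has them. Camera axes: x right, y down, z forward; pixel columns grow to the right and rows downward; lengths in m; the calibration is good to about 2 mm. A picture is of the moment at which its call begins: read the wrist's pose just before it. camera_params takes no time and is no camera call; for the wrist camera it gives the pose at the moment of the call.
- r.finish_job(): hands the job in; it is judged then, once.
The state is a dict: "clock": time; "q": joint angles; "qd": joint speeds; "joint_torque": joint torques, N m; "tool_pos": TCP position; "eef_rot": TCP orientation; "contact_force": force on the tool from outside, world axes, zero at the start; "moment": the same for the moment, N m; "opening": opening from 0.0 (shut) to 1.0 (fully open); "finger_force": force on a finger pad.
Only numpy, scipy, OpenCV 4.12 (cv2) and the standard library are available. Lean on these libraries where they do the work, as an engineer would, in place of code of your own. Each camera call takes 0.05 s, during which the arm holds its last target. There are 200 camera calls.

## Task

Two painted boards, one blue and one yellow, lie on the art-room table beside the drying rack; the one nearer the robot is finished. Take it by its knob and slide it into the rack onto the pair of rails of its own colour, flat on both rails and fully home against the rear stop, and let go. Leave the other board where it lies.

Things in the scene. Friction and masses are not known exactly. Their poses are not given: they have to be found in the camera images.
- board_blue: Loose blue board, 120 (x) by 220 (y) by 8 mm thick, 0.16-0.26 kg, with a picture of a blue disc on top. To grip: a blue square upright knob 26 x 26, its top 53 above the underside, on the centre line at y = -95. Origin: centre of the underside; z up; +y is the leading end, into the rack first. Starts flat on the table, +y within 0.15 rad of world +y; the two boards may swap places.
- board_yellow: Loose yellow board, 120 (x) by 220 (y) by 8 mm thick, 0.16-0.26 kg, with a picture of an orange disc on top. To grip: a yellow square upright knob 26 x 26, its top 53 above the underside, on the centre line at y = -95. Origin: centre of the underside; z up; +y is the leading end, into the rack first. Starts flat on the table, +y within 0.15 rad of world +y; the two boards may swap places.
- rails_blue: Blue rail pair (sizes mm), fixed, 80-110 above the table, under the yellow pair. Two ledges 28 wide, 6 thick, y = -75 (open mouth) to +75 (rear stop), inner edges at x = +-44, side walls at +-70, 20 high. Origin: mid-pair, on the ledges' top; +y into the rack. Board fully home: its origin at (0, -35, 0) here, leading end at the stop, 70 sticking out with the knob. Below: a grey pair, full.
- rails_yellow: Yellow rail pair (sizes mm), fixed, 160-185 above the table. Two ledges 28 wide, 6 thick, y = -75 (open mouth) to +75 (rear stop), inner edges at x = +-44, side walls at +-70, 20 high. Origin: mid-pair, on the ledges' top; +y into the rack. Home: as for blue. Rack uprights at x = +-80, y = -65 and +70, 245 tall; top bars at y = +25 and +70, so boards enter only by the mouth.

How it is judged:
At the end, for the whole second after the job is handed in: The board that lay nearer the robot rests flat (0.08 rad, 6 mm) on both rails of its own colour, within 15 mm and 0.18 rad of the middle, within 20 mm of fully home at the rear stop, at rest. The other board lies at its far place (x over 0.54), moved less than 30 mm (((y of board_blue in the frame of rails_blue between -0.055 and -0.025 m and x of board_blue in the frame of rails_blue between -0.015 and 0.015 m and z of board_blue in the frame of rails_blue between -0.006 and 0.006 m and angle between board_blue's own z axis and vertical below 0.08 rad and angle between the y axis of board_blue and the y axis of rails_blue, either way round below 0.18 rad and linear speed of board_blue below 0.02 m/s and world x of board_yellow above 0.54 m and distance of board_yellow from where it was at the start of the episode below 0.03 m) or (y of board_yellow in the frame of rails_yellow between -0.055 and -0.025 m and x of board_yellow in the frame of rails_yellow between -0.015 and 0.015 m and z of board_yellow in the frame of rails_yellow between -0.006 and 0.006 m and angle between board_yellow's own z axis and vertical below 0.08 rad and angle between the y axis of board_yellow and the y axis of rails_yellow, either way round below 0.18 rad and linear speed of board_yellow below 0.02 m/s and world x of board_blue above 0.54 m and distance of board_blue from where it was at the start of the episode below 0.03 m))); the robot touches nothing.
It also fails if it takes over 34 s, if anything falls off the work surface, if the arm or the gripper's body presses on something with over 40 N, if the wrist force passes 120 N, or if a joint passes its speed limit or range.

## Working session

There is one attempt and no reset: what is moved stays moved. The work goes in short steps, Python scripts to look and compute and a tool call to move; the robot and the scene stay as the last step left them, time stands still between calls to the robot, and variables do not carry over. Pictures are saved under pics/ and viewed, at most 10 in all, crops included, and the job is handed in when it is done.

```bash
ls; mkdir -p pics; python3 - <<'E'
from plant import r, vision, probe_bus
import cv2,numpy as np
s=probe_bus.get_state();print({k:np.round(v,3) for k,v in s.items()})
for n in("scene","top"):
    im=vision.snapshot(n);cv2.imwrite(f"pics/{n}0.png",im[:,:,::-1]);print(n,vision.camera_params(n))
E
```

```text
pics
plant.py
{'clock': np.float64(0.0), 'q': array([ 1.348,  0.69 , -0.195,  1.566,  0.157,  0.902, -0.215]), 'qd': array([-0.   , -0.   , -0.001,  0.001, -0.001,  0.001, -0.   ]), 'joint_torque': array([-0.0000e+00, -5.2757e+01, -1.2670e+00, -1.5343e+01, -5.3000e-02,
        7.0000e-03,  0.0000e+00]), 'tool_pos': array([ 0.159, -0.604,  0.238]), 'eef_rot': array([ 0.992,  0.128, -0.   , -0.001]), 'contact_force': array([-0.436, -0.11 , -0.196]), 'moment': array([-0.014,  0.016,  0.002]), 'finger_force': np.float64(0.0), 'opening': np.float64(0.996)}
scene {'fx': 364.74117015761846, 'fy': 364.74117015761846, 'cx': 323.15925831702646, 'cy': 204.1382160623615, 'k1': -0.026102307667646846, 'rvec': array([ 2.32995546,  0.49233952, -0.20484692]), 'tvec': array([-0.53150824, -0.02228926,  0.8648011 ])}
top {'fx': 439.53667548529705, 'fy': 439.53667548529705, 'cx': 316.1960887199447, 'cy': 211.8867095638847, 'k1': -0.11652730914670312, 'rvec': array([ 2.17800147, -2.19329397,  0.10398543]), 'tvec': array([0.05833539, 0.53427982, 0.82637037])}
```

View pics/scene0.png

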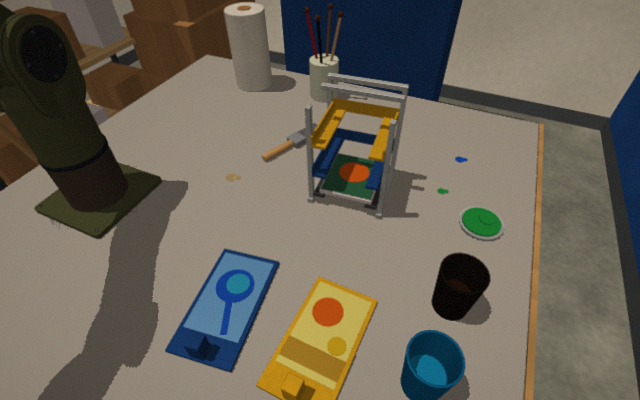

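View pics/top0.png

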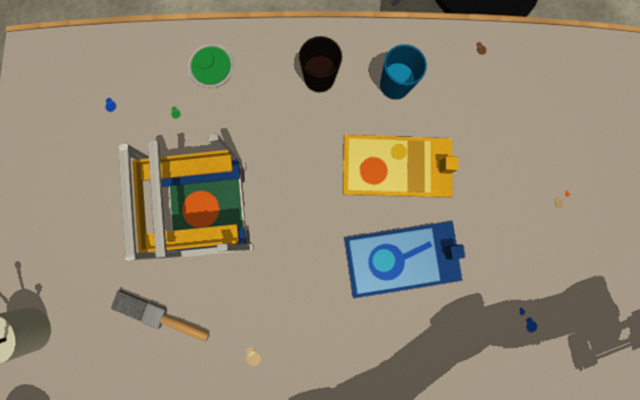

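The blue board is nearer the robot (top view: blue at (403,260), yellow at (400,166); the robot is at the bottom). The rack is at (190,195), with its mouth facing right, toward −y. I'll enlarge these areas to read off the corners.

```bash
python3 - <<'E'
import cv2,numpy as np
def crop(n,x0,y0,x1,y1,k):
    im=cv2.imread(f"pics/{n}0.png")[y0:y1,x0:x1]
    im=cv2.convertScaleAbs(im,alpha=1.5)
    im=cv2.resize(im,None,fx=k,fy=k,interpolation=cv2.INTER_CUBIC)
    for g in range((x0//10+1)*10,x1,10): 
        cv2.line(im,((g-x0)*k,0),((g-x0)*k,6),(255,255,255),1); cv2.putText(im,str(g),((g-x0)*k-8,16),0,.35,(255,255,255),1)
    for g in range((y0//10+1)*10,y1,10):
        cv2.line(im,(0,(g-y0)*k),(6,(g-y0)*k),(255,255,255),1); cv2.putText(im,str(g),(7,(g-y0)*k+4),0,.35,(255,255,255),1)
    return im
cv2.imwrite("pics/c_toprack.png",crop("top",112,128,262,268,4))
cv2.imwrite("pics/c_scrack.png",crop("scene",290,65,420,217,4)[:600])
a=crop("top",335,215,471,301,4);b=crop("scene",160,240,290,376,4)[:]
cv2.imwrite("pics/c_top_b.png",crop("top",335,215,471,301,5))
E
```

```text
(no output)
```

View pics/c_toprack.png

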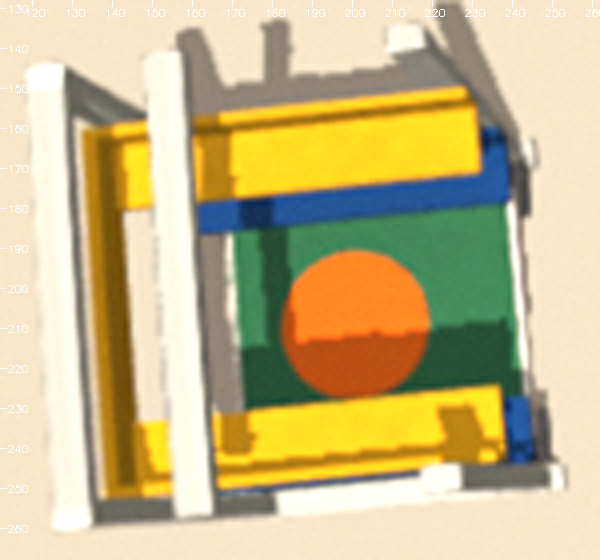

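View pics/c_scrack.png

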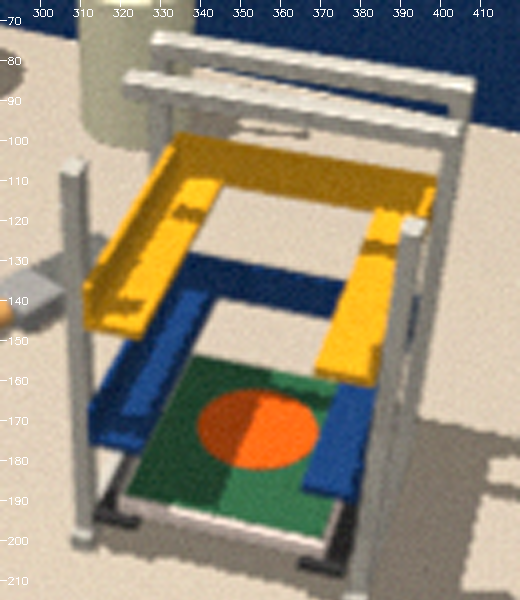

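View pics/c_top_b.png

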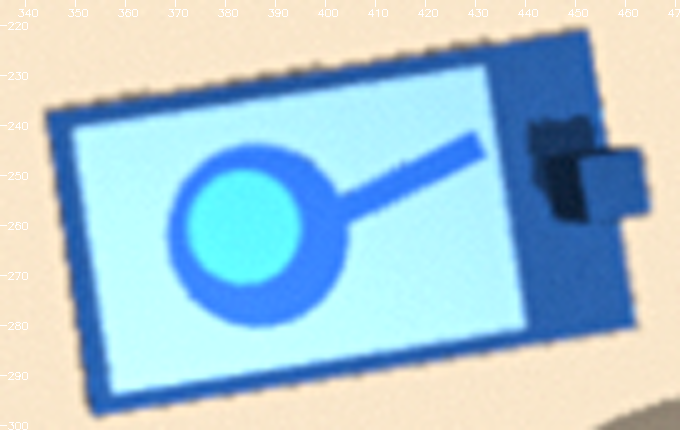

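Reading the crops: top view board corners are near (344,237), (354,297), (462,280) and (452,221), with the knob top near (458,251). The blue ledges' mouth corners are at (239.5,178) and (243.8,227.2) in top, and (324,178) and (366,187) in scene. Next I'll fit the poses.

```bash
cat > h.py <<'E'
from plant import r, vision, probe_bus
import cv2,numpy as np
from scipy.optimize import least_squares
from scipy.spatial.transform import Rotation as R
def proj(n,P):
    c=vision.camera_params(n);K=np.array([[c["fx"],0,c["cx"]],[0,c["fy"],c["cy"]],[0,0,1]])
    return cv2.projectPoints(np.float64(P),c["rvec"],c["tvec"],K,np.array([c["k1"],0,0,0,0]))[0][:,0]
def place(x,y,a,L,dz=0):
    L=np.float64(L)
    return np.c_[x+L[:,0]*np.cos(a)-L[:,1]*np.sin(a),y+L[:,0]*np.sin(a)+L[:,1]*np.cos(a),L[:,2]+dz]
E
python3 - <<'E'
from h import *
C=[[.06,.11,.008],[-.06,.11,.008],[-.06,-.11,.008],[.06,-.11,.008],[0,-.095,.053]]
pt=np.array([[344.2,237.4],[354,297.4],[462,280],[452.4,221.2],[458,251.4]])
ps=np.array([[279,263],[225,250],[167,350],[232,369]])
def f(p):
    P=place(*p,C); return np.r_[(proj("top",P)-pt).ravel(),(proj("scene",P[:4])-ps).ravel()]
s=least_squares(f,[.45,-.3,0],loss="soft_l1");print("board",s.x.round(4),f(s.x).reshape(-1,2).round(1).tolist())
# rack: x,y,a,zb,zy
N=[(1,0,"top",44,-75,239.5,178),(1,0,"top",-44,-75,243.8,227.2),
(1,1,"top",44,-75,232,171.2),(1,1,"top",-44,-75,237,224.2),(1,1,"top",44,75,143.2,180),(1,1,"top",-44,75,145.8,234.2),
(1,1,"scene",-44,-75,325,149.5),(1,1,"scene",-44,75,345.5,110),(1,1,"scene",44,-75,369,158.2),(1,1,"scene",44,75,383.8,117.5),
(1,0,"scene",-44,-75,324,178),(1,0,"scene",-44,75,343.2,138),(1,0,"scene",44,-75,365.8,187),
(0,0,"top",80,-65,213.2,137.5),(0,0,"top",-80,-65,222,247.5),(0,0,"scene",-80,-65,308.8,105.8),(0,0,"scene",80,-65,393.2,121.5)]
def g(p):
    o=[]
    for rail,yl,n,x,y,u,v in N:
        z=p[3+yl] if rail else .245
        o+=list(proj(n,place(*p[:3],[[x/1e3,y/1e3,z]]))[0]-[u,v])
    return np.array(o)
s=least_squares(g,[.5,.1,0,.1,.17],loss="soft_l1");p=s.x;print("rack",p.round(4),g(p).reshape(-1,2).round(1).tolist())
print("home knob",place(*p[:3],[[0,-.13,p[3]],[0,-.035,p[3]]]).round(4))
E
```

```text
board [ 0.443  -0.1161  0.1443] [[-0.7, -0.6], [-1.0, 0.5], [0.5, -0.3], [0.0, -1.4], [-0.2, -0.4], [0.6, -2.3], [-0.6, -2.4], [-2.1, 0.1], [-0.8, 1.8]]
rack [0.5404 0.2633 0.0962 0.0836 0.1595] [[0.2, 0.2], [0.2, -0.4], [0.2, -0.3], [-0.1, 0.3], [-0.6, 0.6], [0.4, -0.4], [-0.3, -0.2], [0.0, 0.7], [-1.0, -0.2], [0.1, -0.1], [0.8, -0.2], [1.1, 0.3], [-0.9, -0.3], [-0.2, -0.5], [0.2, -0.3], [-0.8, -0.3], [0.1, -1.0]]
home knob [[0.5529 0.1339 0.0836]
 [0.5437 0.2285 0.0836]]
```

```bash
cat >> h.py <<'E'
def go(pos,yaw,pitch=0):
    "shift and rotvec in tool axes from now to pos, tool x at world angle yaw, tool z down"
    s=probe_bus.get_state();A=R.from_quat(s["eef_rot"])
    B=R.from_euler("z",yaw)*R.from_euler("x",np.pi)*R.from_euler("y",pitch)
    print("d",A.inv().apply(np.array(pos)-s["tool_pos"]).round(4),"rot",(A.inv()*B).as_rotvec().round(4),"clk",round(float(s["clock"]),2),"q",s["q"].round(2))
E
python3 -c "
from h import *
go([.4567,-.2101,.10],np.pi/2+.1443)"
```

```text
d [ 0.3885 -0.305   0.1385] rot [-1.4000e-03 -1.1000e-03 -1.4582e+00] clk 0.1 q [ 1.35  0.69 -0.19  1.57  0.16  0.9  -0.22]
```

Careful with the scale: shifts go in units of 50 mm and turns go in units of 0.2 rad. That gives: 0.3885 m is 7.77, 0.36 m is 7.2, -1.458 rad is -7.29.

>>> inch_along(
  steps=[
    {"aperture": 1, "dx": 0.8, "dy": -0.6, "dz": 0.3, "wz": -0.73},
    {"aperture": 1, "dx": 1.6, "dy": -1.2, "dz": 0.6, "wz": -1.45},
    {"aperture": 1, "dx": 2.4, "dy": -1.8, "dz": 0.9, "wz": -2.2},
    {"aperture": 1, "dx": 3.2, "dy": -2.5, "dz": 1.2, "wz": -2.9},
    {"aperture": 1, "dx": 4, "dy": -3.1, "dz": 1.5, "wz": -3.65},
    {"aperture": 1, "dx": 4.8, "dy": -3.8, "dz": 1.8, "wz": -4.4},
    {"aperture": 1, "dx": 5.6, "dy": -4.4, "dz": 2, "wz": -5.1},
    {"aperture": 1, "dx": 6.4, "dy": -5, "dz": 2.3, "wz": -5.85},
    {"aperture": 1, "dx": 7.2, "dy": -5.6, "dz": 2.6, "wz": -6.55},
    {"aperture": 1, "dx": 7.77, "dy": -6.1, "dz": 2.77, "wz": -7.29},
  ],
  clamp_n=60,
)

```text
clock: 1.1
tool_pos: [0.4505, -0.2199, 0.1026]
eef_rot: [0.652, 0.758, -0.0, -0.0]
contact_force: [0.6, -0.4, -0.1]
opening: 0.999
finger_force: 0.0
```

>>> inch_along(
  steps=[
    {"aperture": 1},
    {"aperture": 1},
    {"aperture": 1},
  ],
)

```text
clock: 1.4
tool_pos: [0.4484, -0.2227, 0.1033]
eef_rot: [0.655, 0.755, -0.001, -0.0]
contact_force: [-0.9, -0.3, -0.2]
opening: 0.998
finger_force: 0.0
```

```bash
python3 - <<'E'
from h import *
im=vision.snapshot("top");cv2.imwrite("pics/top1.png",im[:,:,::-1]);w=vision.snapshot("wrist")
cv2.imwrite("pics/w1.png",w[:,:,::-1])
go([.4567,-.2101,.015],np.pi/2+.1443)
# prediction of knob top corners in wrist
K=place(.443,-.1161,.1443,[[sx*.013,-.095+sy*.013,.053] for sx,sy in((1,1),(-1,1),(-1,-1),(1,-1))])
print(proj("wrist",K).round(0).tolist())
E
```

```text
d [0.0118 0.0101 0.0886] rot [-0.0009  0.0011 -0.0039] clk 1.5 q [ 0.59  0.77 -0.36  2.04  0.63  0.43 -0.11]
[[352.0, 189.0], [315.0, 190.0], [315.0, 224.0], [351.0, 224.0]]
```

View pics/w1.png

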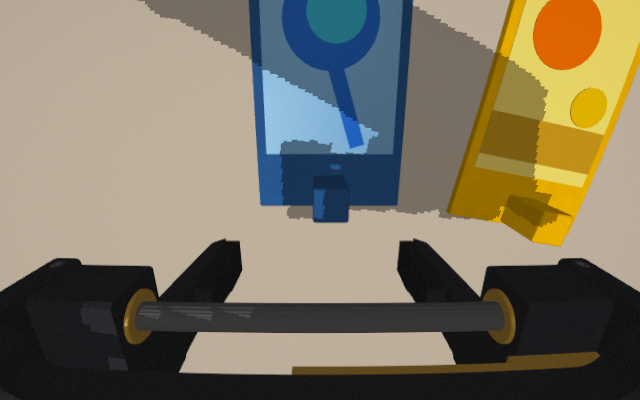

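The wrist view shows the knob top at about (331,206), within 2 px of the prediction. Now I descend and grip.

>>> inch_along(
  steps=[
    {"aperture": 1, "dx": 0.24, "dy": 0.2, "dz": 0.6, "wz": -0.02},
    {"aperture": 1, "dx": 0.24, "dy": 0.2, "dz": 1.2, "wz": -0.02},
    {"aperture": 1, "dx": 0.24, "dy": 0.2, "dz": 1.6, "wz": -0.02},
    {"aperture": 1, "dx": 0.24, "dy": 0.2, "dz": 1.77, "wz": -0.02},
    {"aperture": 1, "dx": 0.24, "dy": 0.2, "dz": 1.77, "wz": -0.02},
    {"aperture": 0, "dx": 0.24, "dy": 0.2, "dz": 1.77, "wz": -0.02},
    {"aperture": 0, "dx": 0.24, "dy": 0.2, "dz": 1.77, "wz": -0.02},
    {"aperture": 0, "dx": 0.24, "dy": 0.2, "dz": 1.77, "wz": -0.02},
    {"aperture": 0, "dx": 0.24, "dy": 0.2, "dz": 1.77, "wz": -0.02},
    {"aperture": 0, "dx": 0.24, "dy": 0.2, "dz": 1.77, "wz": -0.02},
  ],
  clamp_n=60,
)

```text
clock: 2.5
tool_pos: [0.4579, -0.2081, 0.0153]
eef_rot: [0.653, 0.757, 0.0, 0.0]
contact_force: [-0.6, -0.0, 0.2]
opening: 0.573
finger_force: 0.0
```

>>> inch_along(
  steps=[
    {"aperture": 0},
    {"aperture": 0, "dz": -0.4},
    {"aperture": 0, "dz": -0.8},
    {"aperture": 0, "dz": -1.2},
    {"aperture": 0, "dz": -1.6},
    {"aperture": 0, "dz": -1.8},
    {"aperture": 0, "dz": -1.8},
    {"aperture": 0, "dz": -1.8},
  ],
  clamp_n=60,
)

```text
clock: 3.3
tool_pos: [0.4575, -0.208, 0.1045]
eef_rot: [0.653, 0.757, -0.0, -0.0]
contact_force: [0.2, -1.0, 0.3]
opening: 0.005
finger_force: 0.0
```

```bash
python3 - <<'E'
from h import *
w=vision.snapshot("scene");cv2.imwrite("pics/s2.png",w[:,:,::-1]);print(probe_bus.get_state()["moment"])
E
```

```text
[-0.05161038 -0.01680006  0.01507337]
```

View pics/s2.png

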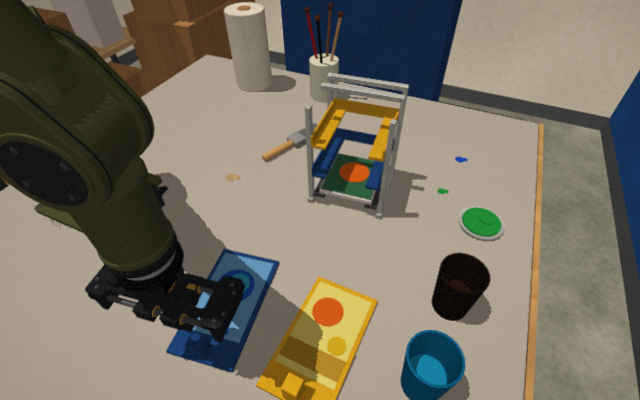

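The fingers hadn't finished closing before the lift. The scene shows the board unmoved, with corners still at (225,250), (279,263) and (232,369). I'll reopen, go down again and give the grip more time.

>>> inch_along(
  steps=[
    {"aperture": 1},
    {"aperture": 1},
    {"aperture": 1},
    {"aperture": 1},
    {"aperture": 1},
    {"aperture": 1},
    {"aperture": 1},
  ],
)

```text
clock: 4.05
tool_pos: [0.4578, -0.208, 0.105]
eef_rot: [0.653, 0.757, -0.0, 0.0]
contact_force: [-0.4, 0.1, -0.1]
opening: 0.615
finger_force: 0.0
```

```bash
python3 - <<'E'
from h import *
go([.4567,-.2101,.015],np.pi/2+.1443)
w=vision.snapshot("wrist").astype(int); m=((w[...,2]>1.25*w[...,0])&(w[...,2]-w[...,0]>20)).astype(np.uint8)
P=place(.443,-.1161,.1443,[[.06,-.11,.008],[-.06,-.11,.008]]);print(proj("wrist",P).round(1).tolist())
n,_,st,_=cv2.connectedComponentsWithStats(m);print(st[st[:,4]>500])
E
```

```text
d [-0.0019 -0.0014  0.09  ] rot [0.0001 0.0001 0.0037] clk 4.05 q [ 0.56  0.77 -0.37  2.04  0.63  0.44 -0.14]
[[384.7, 220.6], [250.5, 220.2]]
[[     0      0    640    400 222615]
 [   235      0    163    239  33385]]
```

To row units: 0.09 m is 1.8, 0.075 m is 1.5, 0.004 rad is 0.02.

>>> inch_along(
  steps=[
    {"aperture": 0.7, "dx": -0.02, "dy": -0.02, "dz": 0.4, "wz": 0.02},
    {"aperture": 0.7, "dx": -0.02, "dy": -0.02, "dz": 1, "wz": 0.02},
    {"aperture": 0.7, "dx": -0.02, "dy": -0.02, "dz": 1.5, "wz": 0.02},
    {"aperture": 0.7, "dx": -0.02, "dy": -0.02, "dz": 1.8, "wz": 0.02},
    {"aperture": 0, "dx": -0.02, "dy": -0.02, "dz": 1.8, "wz": 0.02},
    {"aperture": 0, "dx": -0.02, "dy": -0.02, "dz": 1.8, "wz": 0.02},
    {"aperture": 0, "dx": -0.02, "dy": -0.02, "dz": 1.8, "wz": 0.02},
    {"aperture": 0, "dx": -0.02, "dy": -0.02, "dz": 1.8, "wz": 0.02},
    {"aperture": 0, "dx": -0.02, "dy": -0.02, "dz": 1.8, "wz": 0.02},
    {"aperture": 0, "dx": -0.02, "dy": -0.02, "dz": 1.8, "wz": 0.02},
  ],
  clamp_n=60,
)

```text
clock: 5.1
tool_pos: [0.4572, -0.2095, 0.0157]
eef_rot: [0.654, 0.756, 0.0, 0.001]
contact_force: [-1.1, -0.5, 6.5]
opening: 0.29
finger_force: 60.0
```

>>> inch_along(
  steps=[
    {"aperture": 0},
    {"aperture": 0},
    {"aperture": 0},
    {"aperture": 0},
  ],
  clamp_n=60,
)

```text
clock: 5.5
tool_pos: [0.4572, -0.2095, 0.0157]
eef_rot: [0.654, 0.756, 0.0, 0.001]
contact_force: [1.1, 1.1, 6.6]
opening: 0.292
finger_force: 60.0
```

To row units: -0.1 m is -2, -0.095 m is -1.9.

>>> inch_along(
  steps=[
    {"aperture": 0, "dz": -0.1},
    {"aperture": 0, "dz": -0.3},
    {"aperture": 0, "dz": -0.6},
    {"aperture": 0, "dz": -1},
    {"aperture": 0, "dz": -1.4},
    {"aperture": 0, "dz": -1.7},
    {"aperture": 0, "dz": -1.9},
    {"aperture": 0, "dz": -2},
    {"aperture": 0, "dz": -2},
    {"aperture": 0, "dz": -2},
  ],
)

```text
clock: 6.5
tool_pos: [0.4565, -0.2091, 0.1146]
eef_rot: [0.654, 0.756, -0.0, -0.0]
contact_force: [0.7, 1.2, -2.1]
opening: 0.293
finger_force: 59.9
```

```bash
python3 - <<'E'
from h import *
w=vision.snapshot("wrist");cv2.imwrite("pics/w3.png",w[:,:,::-1]);print(probe_bus.get_state()["moment"].round(2))
t=vision.snapshot("scene");cv2.imwrite("pics/s3.png",t[:,:,::-1])
s=probe_bus.get_state();A=R.from_quat(s["eef_rot"])
# board leading top corners if rigid & level / drooped 0.05 about the grasp
for dr in(0,.05,.1):
  P=np.array([[.205*np.cos(dr),sx*.06,.0077+.0+.205*np.sin(dr)] for sx in(-1,1)])  # tool frame: x fwd, z down
  P[:,2]=.0157-.008+.205*np.sin(dr); W=s["tool_pos"]+A.apply(P)
  print(dr,proj("wrist",W).round(0).tolist(),proj("scene",W).round(0).tolist())
E
```

```text
[-0.16 -0.08  0.02]
0 [[179.0, -189.0], [460.0, -189.0]] [[214.0, 215.0], [275.0, 228.0]]
0.05 [[188.0, -170.0], [451.0, -170.0]] [[215.0, 218.0], [275.0, 232.0]]
0.1 [[196.0, -152.0], [443.0, -152.0]] [[216.0, 222.0], [276.0, 236.0]]
```

View pics/s3.png

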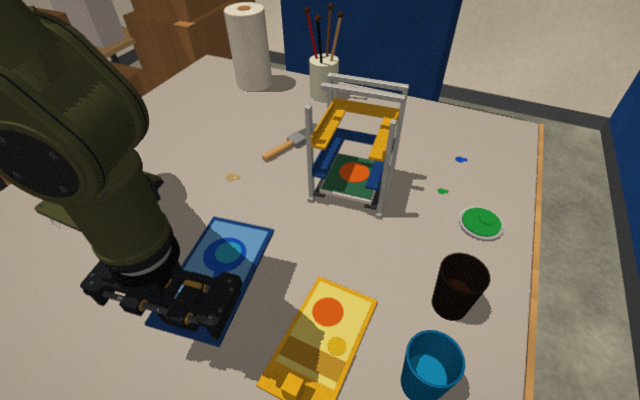

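The leading corners are at (214,217) and (274,230), so the board is held level with droop under 0.02 rad. Next is the pre-entry pose.

```bash
python3 -c "
from h import *
p=place(.5404,.2633,.0962,[[0,-.30,.1135]])[0]; print(p); go(p,np.pi/2+.0962)"
```

```text
[ 0.56921551 -0.0353129   0.1135    ]
d [0.1557 0.1365 0.0007] rot [-0.0012 -0.0004  0.048 ] clk 6.6 q [ 0.58  0.76 -0.39  2.03  0.62  0.47 -0.14]
```

>>> inch_along(
  steps=[
    {"aperture": 0, "dx": 0.14, "dy": 0.12, "wz": 0.01},
    {"aperture": 0, "dx": 0.5, "dy": 0.44, "wz": 0.05},
    {"aperture": 0, "dx": 1, "dy": 0.88, "wz": 0.09},
    {"aperture": 0, "dx": 1.5, "dy": 1.32, "wz": 0.125},
    {"aperture": 0, "dx": 2, "dy": 1.76, "wz": 0.165},
    {"aperture": 0, "dx": 2.4, "dy": 2.14, "wz": 0.19},
    {"aperture": 0, "dx": 2.8, "dy": 2.44, "wz": 0.215},
    {"aperture": 0, "dx": 3, "dy": 2.64, "wz": 0.235},
    {"aperture": 0, "dx": 3.114, "dy": 2.73, "dz": 0.014, "wz": 0.24},
    {"aperture": 0, "dx": 3.114, "dy": 2.73, "dz": 0.014, "wz": 0.24},
  ],
)

```text
clock: 7.6
tool_pos: [0.5696, -0.0349, 0.1139]
eef_rot: [0.672, 0.741, -0.0, -0.0]
contact_force: [-0.3, 0.0, -2.2]
opening: 0.289
finger_force: 59.9
```

```bash
python3 - <<'E'
from h import *
for n in("top","scene"):
    w=vision.snapshot(n);cv2.imwrite(f"pics/{n}4.png",w[:,:,::-1])
a=cv2.imread("pics/top4.png")[110:330,110:430];b=cv2.imread("pics/scene4.png")[60:280,180:420]
b=cv2.resize(b,None,fx=1.3333,fy=1.3333)
z=np.zeros((300,800,3),np.uint8);z2=z.copy()
a=cv2.resize(a,None,fx=1.3333,fy=1.3333);z[:a.shape[0],:a.shape[1]]=a[:300];z[:b.shape[0],440:440+b.shape[1]]=b[:300,:360]
cv2.imwrite("pics/c4.png",cv2.convertScaleAbs(z,alpha=1.4))
p=place(.5404,.2633,.0962,[[0,-.30,.1135],[0,-.13,.1135]]); go(p[0],np.pi/2+.0962);go(p[1],np.pi/2+.0962)
s=probe_bus.get_state();A=R.from_quat(s["eef_rot"]);W=s["tool_pos"]+A.apply([[.205,-.06,.0077],[.205,.06,.0077]]);print(proj("top",W).round(1).tolist(),proj("scene",W).round(1).tolist())
f=lambda q:((np.array(q)-[110,110])*1.3333).round(0).tolist()
print(f(proj("top",W)),((proj("scene",W)-[180,60])*1.3333+[440,0]).round(0).tolist())
E
```

```text
d [0.0016 0.0007 0.0004] rot [-0.0018  0.0014 -0.0015] clk 7.7 q [ 0.2   0.82 -0.38  1.83  0.51  0.6  -0.4 ]
d [0.1716 0.0004 0.0002] rot [-0.0018  0.0014 -0.0015] clk 7.7 q [ 0.2   0.82 -0.38  1.83  0.51  0.6  -0.4 ]
[[255.3, 234.3], [249.2, 166.2]] [[313.9, 174.7], [370.8, 187.3]]
[[194.0, 166.0], [186.0, 75.0]] [[619.0, 153.0], [694.0, 170.0]]
```

View pics/c4.png

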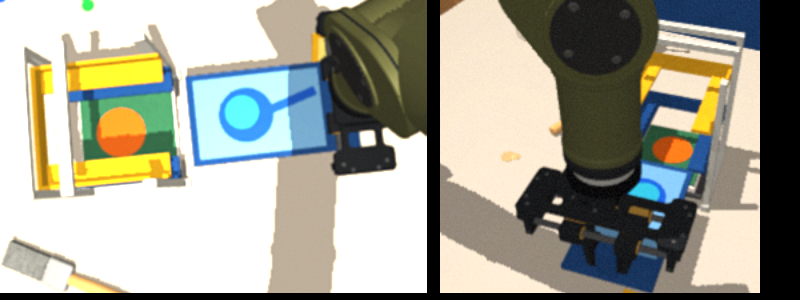

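The leading edge is at composite (194,166) and (187,75), as predicted and centred on the blue rails. Sliding in.

To row units: 0.08 m is 1.6, 0.07 m is 1.4.

>>> inch_along(
  steps=[
    {"aperture": 0, "dx": 0.2},
    {"aperture": 0, "dx": 0.5},
    {"aperture": 0, "dx": 0.8},
    {"aperture": 0, "dx": 1.1},
    {"aperture": 0, "dx": 1.4},
    {"aperture": 0, "dx": 1.6},
    {"aperture": 0, "dx": 1.6},
  ],
)

```text
clock: 8.4
tool_pos: [0.5618, 0.047, 0.1144]
eef_rot: [0.671, 0.741, 0.001, -0.0]
contact_force: [-0.2, -0.1, -1.2]
opening: 0.289
finger_force: 59.9
```

>>> inch_along(
  steps=[
    {"aperture": 0, "dx": 0.2},
    {"aperture": 0, "dx": 0.5},
    {"aperture": 0, "dx": 0.8},
    {"aperture": 0, "dx": 1.1},
    {"aperture": 0, "dx": 1.4},
    {"aperture": 0, "dx": 1.6},
    {"aperture": 0, "dx": 1.6},
  ],
)

```text
clock: 9.1
tool_pos: [0.554, 0.1266, 0.1144]
eef_rot: [0.671, 0.741, 0.001, -0.0]
contact_force: [-0.1, 0.4, -2.1]
opening: 0.288
finger_force: 59.9
```

```bash
python3 -c "
from h import *
p=place(.5404,.2633,.0962,[[0,-.13,.0995]])[0]; go(p,np.pi/2+.0962)"
```

```text
d [ 0.0073 -0.0004  0.0149] rot [ 0.0004 -0.0015  0.0031] clk 9.1 q [-0.1   0.81 -0.35  1.84  0.47  0.58 -0.65]
```

Lowering onto the rails, watching for contact.

To row units: 0.011 m is 0.22, 0.009 m is 0.18.

>>> inch_along(
  steps=[
    {"aperture": 0, "dz": 0.06},
    {"aperture": 0, "dz": 0.12},
    {"aperture": 0, "dz": 0.18},
    {"aperture": 0, "dz": 0.22},
    {"aperture": 0, "dz": 0.22},
  ],
)

```text
clock: 9.6
tool_pos: [0.5543, 0.123, 0.103]
eef_rot: [0.673, 0.74, -0.0, 0.0]
contact_force: [-0.4, 0.1, -1.0]
opening: 0.289
finger_force: 59.9
```

>>> inch_along(
  steps=[
    {"aperture": 0, "dz": 0.02},
    {"aperture": 0, "dz": 0.04},
    {"aperture": 0, "dz": 0.04},
  ],
)

```text
clock: 9.9
tool_pos: [0.5545, 0.123, 0.102]
eef_rot: [0.673, 0.74, -0.0, 0.001]
contact_force: [-2.7, -3.3, 6.5]
opening: 0.294
finger_force: 60.0
```

To row units: 0.008 m is 0.16, 0.006 m is 0.12.

>>> inch_along(
  steps=[
    {"aperture": 0, "dx": 0.06},
    {"aperture": 0, "dx": 0.12},
    {"aperture": 0, "dx": 0.16},
    {"aperture": 0, "dx": 0.16},
  ],
)

```text
clock: 10.3
tool_pos: [0.5547, 0.1294, 0.1024]
eef_rot: [0.673, 0.74, -0.001, 0.002]
contact_force: [-0.5, -6.9, 8.6]
opening: 0.291
finger_force: 60.0
```

>>> inch_along(
  steps=[
    {"aperture": 0, "dx": 0.04},
    {"aperture": 0, "dx": 0.08},
    {"aperture": 0, "dx": 0.08},
  ],
)

```text
clock: 10.6
tool_pos: [0.5545, 0.1331, 0.1025]
eef_rot: [0.673, 0.739, -0.001, 0.002]
contact_force: [1.4, -7.0, 9.1]
opening: 0.289
finger_force: 60.0
```

To row units: 0.004 m is 0.08, 0.002 m is 0.04.

>>> inch_along(
  steps=[
    {"aperture": 0, "dx": 0.04},
    {"aperture": 0, "dx": 0.08},
    {"aperture": 0, "dx": 0.08},
  ],
)

```text
clock: 10.9
tool_pos: [0.5544, 0.1346, 0.1025]
eef_rot: [0.674, 0.739, -0.002, 0.003]
contact_force: [0.3, -10.0, 11.4]
opening: 0.29
finger_force: 60.0
```

>>> inch_along(
  steps=[
    {"aperture": 0, "dz": 0.02},
    {"aperture": 0, "dz": 0.04},
    {"aperture": 0, "dz": 0.04},
  ],
)

```text
clock: 11.2
tool_pos: [0.5544, 0.1342, 0.1013]
eef_rot: [0.674, 0.739, -0.002, 0.004]
contact_force: [-0.9, -12.6, 17.5]
opening: 0.291
finger_force: 60.0
```

The board is on the ledges and against the stop: y stalled at 0.134 with force rising on both axes. Relaxing, then releasing.

To row units: -0.002 m is -0.04, -0.001 m is -0.02.

>>> inch_along(
  steps=[
    {"aperture": 0, "dx": -0.02, "dz": -0.02},
    {"aperture": 0, "dx": -0.04, "dz": -0.03},
    {"aperture": 0, "dx": -0.04, "dz": -0.03},
  ],
)

```text
clock: 11.5
tool_pos: [0.5543, 0.1344, 0.1017]
eef_rot: [0.673, 0.739, -0.001, 0.002]
contact_force: [-0.1, -7.7, 8.2]
opening: 0.288
finger_force: 60.0
```

>>> inch_along(
  steps=[
    {"aperture": 0.6},
    {"aperture": 0.6},
    {"aperture": 0.6},
    {"aperture": 0.6},
    {"aperture": 0.6},
  ],
  clamp_n=10,
)

```text
clock: 12.0
tool_pos: [0.5528, 0.1381, 0.1006]
eef_rot: [0.672, 0.74, 0.0, -0.0]
contact_force: [0.9, -0.0, 0.9]
opening: 0.6
finger_force: 0.0
```

>>> inch_along(
  steps=[
    {"aperture": 0.6, "dz": -0.2},
    {"aperture": 0.6, "dz": -0.6},
    {"aperture": 0.6, "dz": -1},
    {"aperture": 0.6, "dz": -1.4},
    {"aperture": 0.6, "dz": -1.8},
    {"aperture": 0.6, "dx": -0.8, "dz": -2},
    {"aperture": 0.6, "dx": -1.6, "dz": -2},
    {"aperture": 0.6, "dx": -2.4, "dz": -2},
    {"aperture": 0.6, "dx": -3.2, "dz": -2},
    {"aperture": 0.6, "dx": -4, "dz": -2},
  ],
)

```text
clock: 13.0
tool_pos: [0.5722, -0.0629, 0.2016]
eef_rot: [0.672, 0.74, 0.0, 0.0]
contact_force: [-0.6, 0.7, -0.8]
opening: 0.601
finger_force: 0.0
```

```bash
python3 - <<'E'
from h import *
ims={n:vision.snapshot(n)[:,:,::-1] for n in("top","scene")}
z=np.zeros((400,800,3),np.uint8)
a=cv2.resize(ims["top"][120:280,110:330],(400,290));b=cv2.resize(ims["scene"][60:240,230:430],(400,360));z[:290,:400]=a;z[:360,400:]=b
P=place(.5404,.2633,.0962,[[.06,-.145,.0916],[-.06,-.145,.0916],[0,-.13,.1366]])
print(((proj("top",P)-[110,120])*400/220).round().tolist(),((proj("scene",P)-[230,60])*2+[400,0]).round().tolist())
cv2.imwrite("pics/c5.png",cv2.convertScaleAbs(z,alpha=1.4))
E
```

```text
[[304.0, 81.0], [316.0, 203.0], [290.0, 138.0]] [[669.0, 298.0], [552.0, 271.0], [615.0, 240.0]]
```

View pics/c5.png

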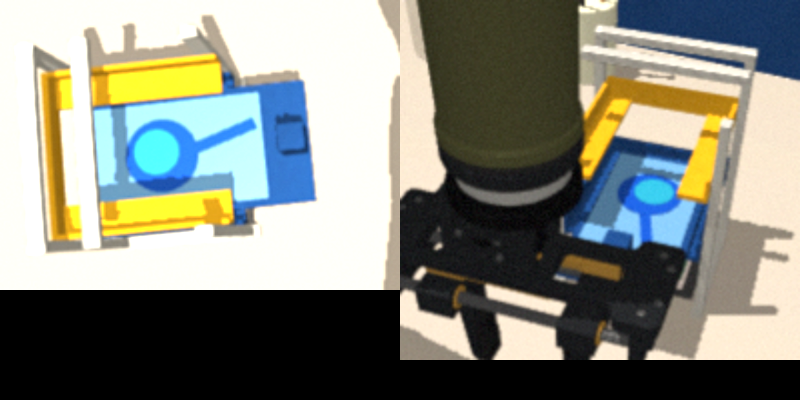

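The protruding corners are at (304,81) and (315,202), within 1 px of the fully-home prediction, and the board is flat and released. Handing in.

>>> inch_along(
  steps=[
    {"aperture": 0.6},
    {"aperture": 0.6},
  ],
)

```text
clock: 13.3
tool_pos: [0.5722, -0.0595, 0.2013]
eef_rot: [0.672, 0.741, 0.001, -0.0]
contact_force: [-1.1, 0.5, -0.3]
opening: 0.602
finger_force: 0.0
```

```bash
python3 -c "
from plant import r, vision, probe_bus
print(r.finish_job())"
```

```text
the job is handed in; nothing more can be done
None
```

The blue board, which lay nearer the robot, is flat on the blue rails against the rear stop and released; the yellow board was not touched, and the job was handed in at about 13.3 s (no verdict was returned).

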